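# Draw the bench holdfast up off the go board and hold it

## Task

The holdfast that clamps the go board to the little bench has already been knocked loose. Grip it by its neck, right above the shank, and draw it straight up in its dog hole until its pad stands about 40 mm clear of the board, with the shank still in the hole and the arm still reaching out over the board; finish while holding it there, still, so that the board can be slid away. Do not cock the shank or force it sideways in its hole, and leave the board, the bench dogs and everything else where they are.

Things in the scene. Friction and masses are not known exactly. Their poses are not given: they have to be found in the camera images.
- holdfast: Black iron holdfast (upside-down J), loose, 0.5-0.85 kg: round shank, 19 mm dia, in a dog hole; above it a neck, then an arm curving over and down to a round 40 mm pad, 115 mm from the shank axis, resting on the board. Origin on the shank axis level with the pad's underside; z up the shank, x towards the pad. In z: shank -130 to 13, neck 13 to 59, top of arm 84 mm (at x = 27). 18 mm wide in y.
- neck (a point): Middle of the holdfast's neck, the place to grip: on the shank axis, 42 mm above the level of the pad's underside (66 mm above the bench top at the start). The neck is 20 mm along the holdfast's x and 18 mm along its y, its flat sides facing +y and -y; grip it from above across these. Axes as the holdfast's.
- pad (a point): Centre of the flat underside of the holdfast's pad.
- foot (a point): Centre of the lower end of the holdfast's shank, 130 mm below the pad's underside. At the start it is 106 mm below the bench top, 46 mm below the lower end of the hole.
- bench: The little bench, fixed: beech top 400 x 640 x 60 mm on low trestles. Origin on the table under its centre; x away from the robot, y left. Top at z = 130 mm, underside 70 mm. Through holes, 20 mm dia (1 mm play), at x = -155, y = -240, -120, 0, 120, 240 mm: the holdfast stands in one of the middle three, dogs in the other two. Front vise with two handwheels reaches to x = -307 mm, below the top.
- board: The go board lying on the little bench, wood with a black 13 x 13 grid, 290 (x) x 310 (y) x 24 mm (z), 1.5 kg, loose. Origin at the centre of its underside, axes nearly those of the bench; its upper face is at z = 24 mm in this frame.
- dog_alu: Aluminium bench dog standing in a dog hole of the bench, loose; round head 29 mm diameter, 26 mm high above the bench top. Origin at the centre of the head's underside. Leave alone.
- dog_brass: Brass bench dog, same size as the aluminium one, in another dog hole. Origin at the centre of the head's underside. Leave alone.
- mallet: Wooden mallet lying on the left part of the little bench, 260 mm long, head 105 x 60 x 55 mm. Origin at its underside, at the joint of handle and head, handle along -x. Leave alone.
- bowl: Turned wooden bowl with lid for go stones, on the right part of the little bench, 104 mm diameter, 74 mm high. Origin at the centre of its underside. Leave alone.
- plane: Small steel block plane on the right part of the little bench, 165 x 50 x 55 mm. Origin at the centre of its sole. Leave alone.

How it is judged:
By the outcome, as a careful person would: the job done as asked, in the order asked, and still so for the second after the job is handed in, while the arm keeps its last pose, push and grip.
It also fails if it takes over 35 s, if anything falls off the work surface, if the arm or the gripper's body presses on something with over 40 N, if the wrist force passes 120 N, or if a joint passes its speed limit or range.

## Robot

A 6-joint arm with a two-finger parallel gripper is mounted at the origin on the work surface. World frame = base frame: x ahead of the robot, y to its left, z up, the work surface at z = 0. Lengths are in m, angles in degrees, forces in N, time in s.
With the tool pointing down it reaches from about 0.25 to 0.8 m from the base axis. Payload 3.9 kg.
Tool frame: the origin (TCP) lies midway between the tips of the shut fingers; the grasp point (between the pads) lies 19 mm behind it; z points along the fingers, y is the line along which they close (so a half turn about z gives the same grasp; the last joint's range is limited). The gripper opens to 85 mm and grips with 20 to 120 N. Pads are 22 mm wide; open, the fingers measure 114 mm over their backs; the gripper's body (76 mm by 85 mm) begins 54 mm behind the grasp point. The pads swing forward as they close: fully open they stand 13 mm farther back than shut.
Start: joints at [71.276, 14.897, -7.913, 67.191, 0, 90], TCP at [0.169, 0.497, 0.231] pointing down, gripper open.
Joint ranges: [-159.42, 159.42], [-47.68, 98.78], [-73.54, 78.23], [-108.79, 121.32], [-90, 84.71], [-180, 180]. Speed limits (degrees/s): [147.25, 147.25, 180, 180, 180, 180].

## Interface

Orientations are given as [roll, pitch, yaw] about the fixed x, y, z axes, in that order (R = Rz(yaw) Ry(pitch) Rx(roll)).
In Python, from workcell import arm gives the robot as it stands.
- The arm moves only by the tool nudge_tcp, called after "Emit:" by a JSON object that holds its "method" and its "body", one argument or row to a line. Schema: {"type":"object","properties":{"motion":{"type":"array","items":{"type":"object","properties":{"pos":{"type":"array","items":{"type":"number"},"minItems":3,"maxItems":3},"r":{"type":"array","items":{"type":"number"},"minItems":3,"maxItems":3},"finger_gap":{"type":"number"}},"additionalProperties":false,"required":["finger_gap"]},"minItems":1,"maxItems":20},"only":{"type":"string"},"quiet":{"type":"boolean"},"lines":{"type":"string"}},"required":["motion"],"additionalProperties":false}. motion is a list of rows, 1 to 20 of them, each an object with the fields pos (a list: dx, dy, dz in parts of the range, where 1.0 means 0.8 m), r (a list: a rotation vector rx, ry, rz in a scale on which 1.0 is pi rad), finger_gap (the finger opening in m); a field left out counts as zero (the opening has to be given); each row is the pose to reach, as a shift and turn from the pose commanded when the call began, along the tool's axes at that moment; what a row does not reach only later rows make up. A row lasts 1/10 s, in which the tool goes at most 0.05 m and 8.59 degrees, less where a joint would pass 70% of its speed; a pose out of reach is approached as far as the arm can. The fingers move at their own pace and stop on an object; the grip force is fixed at half the most. Time passes only in rows, so rows that do not move let the fingers close. The tool returns the time, the measured TCP pose, the force, the opening and the grip force at its end. only (a regular expression) keeps the lines of the reply that match it, lines (a string "A,B") keeps lines A to B, and quiet returns only ok. Input that does not fit is refused with a message, and nothing moves.
- arm.sense(): the state, without advancing time (a new reading comes with each control period).
- arm.camera(name): name is "side" or "top" or "wrist"; returns the picture (400x640x3 uint8, blue, green, red); there is no depth.
- arm.get_calibration(name): a dict with "camera_matrix" (3x3 intrinsics, pixels), "world_to_cam" (4x4, takes a point from world to camera coordinates); the wrist camera has in their place "tool_from_camera" (4x4, takes a point from camera to tool coordinates, whose origin is the TCP and whose axes are the flange's). Camera axes: x right, y down, z forward; pixel columns grow to the right and rows downward; lengths in m; the calibration is good to about 2 mm. The wrist camera is an equidistant fisheye: a pixel r from the principal point sees the ray r / f radians off the axis. A picture is of the moment at which its call begins: read the wrist's pose just before it. get_calibration takes no time and is no camera call.
- arm.hand_in(): hands the job in; it is judged then, once.
The state is a dict: "t": time; "joint_pos": joint angles; "qvel": joint speeds; "effort": joint torques, N m; "ee_pos": TCP position; "orientation": TCP orientation; "wrist_force": force on the tool from outside, world axes, zero at the start; "torque": the same for the moment, N m; "grip_width": finger opening in m; "grip_force": force on a finger pad.
Only numpy, scipy, OpenCV 4.12 (cv2) and the standard library are available. Lean on these libraries where they do the work, as an engineer would, in place of code of your own. Each camera call takes 0.05 s, during which the arm holds its last target. There are 200 camera calls.

## Working session

There is one attempt and no reset: what is moved stays moved. The work goes in short steps, Python scripts to look and compute and a tool call to move; the robot and the scene stay as the last step left them, time stands still between calls to the robot, and variables do not carry over. Pictures are saved under pics/ and viewed, at most 10 in all, crops included, and the job is handed in when it is done.

```bash
ls; mkdir -p pics; python3 - <<'E'
from workcell import arm
import cv2
for n in("side","top"):
    cv2.imwrite(f"pics/{n}0.png",arm.camera(n)); c=arm.get_calibration(n); print(n,c["camera_matrix"].round(1).tolist(),c["world_to_cam"].round(4).tolist())
s=arm.sense();print(s["t"],s["ee_pos"],s["orientation"],s["grip_width"])
E
```

```text
pics
workcell.py
side [[471.2, 0.0, 316.5], [0.0, 471.2, 204.8], [0.0, 0.0, 1.0]] [[0.9195, -0.3927, -0.017, -0.541], [-0.2283, -0.4985, -0.8363, 0.263], [0.3199, 0.7728, -0.5481, 0.8881], [0.0, 0.0, 0.0, 1.0]]
top [[462.6, 0.0, 320.5], [0.0, 462.6, 203.7], [0.0, 0.0, 1.0]] [[-0.0259, -0.9997, 0.0028, 0.053], [-0.9831, 0.0249, -0.1816, 0.6463], [0.1814, -0.0075, -0.9834, 1.0944], [0.0, 0.0, 0.0, 1.0]]
0.1 [0.16832488 0.49665283 0.23056635] [-1.79902705e+02 -1.30817614e-03  1.61278108e+02] 0.08537100501426172
```

View pics/side0.png

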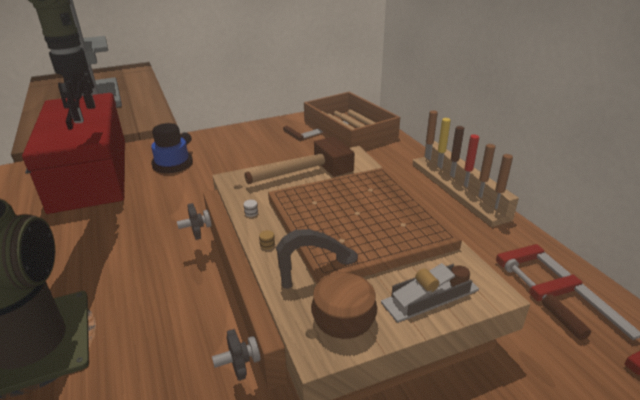

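View pics/top0.png

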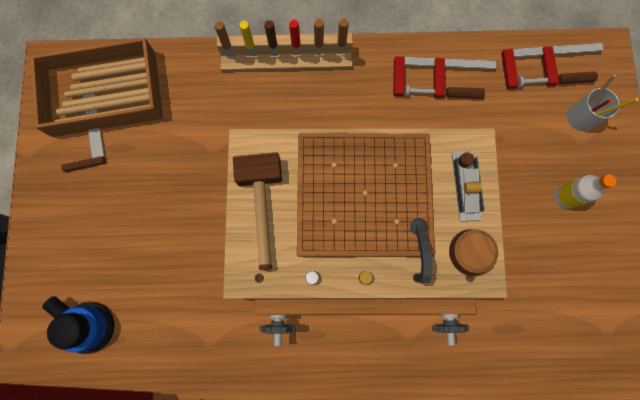

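The side view shows the holdfast's neck near (287,265) and its pad near (347,258). In the top view the shank is near (425,277), the pad near (419,227), and the dogs are at (312,278) and (366,278). I'll enlarge both.

```bash
python3 - <<'E'
import cv2,numpy as np
a=cv2.imread("pics/side0.png")[222:302,265:365]; b=cv2.imread("pics/top0.png")[210:290,390:450]
r=lambda i:cv2.convertScaleAbs(cv2.resize(i,None,fx=5,fy=5,interpolation=cv2.INTER_CUBIC),alpha=1.8)
cv2.imwrite("pics/crop.png",np.hstack([r(a),r(b)]))
E
```

```text
(no output)
```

View pics/crop.png

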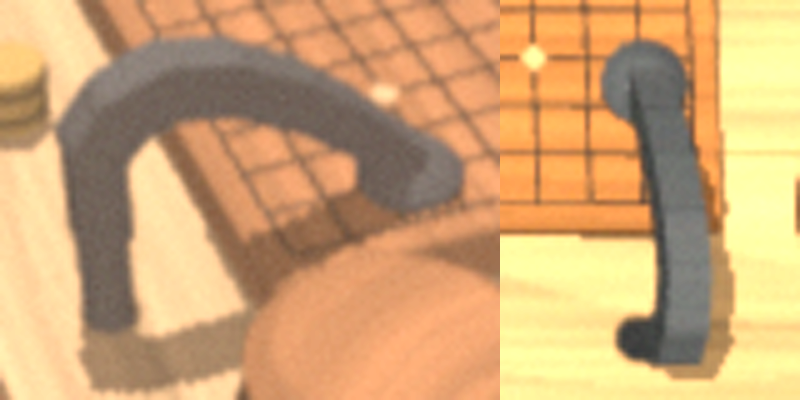

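The crop shows the shank meeting the bench at side (287,286) and top (417.5,277.5). The pad disc is centred at top (418.6,226) and side about (347.5,257). The neck's upper corners are at side (277,249) and (291,254). Next I triangulate these and compare them with the dog-hole row.

```bash
cat > h.py <<'E'
from workcell import arm
import cv2,numpy as np
C={n:arm.get_calibration(n) for n in("side","top")}
P={n:C[n]["camera_matrix"]@C[n]["world_to_cam"][:3] for n in C}
def tri(s,t):
    X=cv2.triangulatePoints(P["side"],P["top"],np.array(s,float).reshape(2,1),np.array(t,float).reshape(2,1))[:,0]; return X[:3]/X[3]
def proj(n,X):
    p=P[n]@np.append(X,1); return p[:2]/p[2]
def atz(n,uv,z):
    A=P[n]; M=np.array([A[0]-uv[0]*A[2],A[1]-uv[1]*A[2]]); return np.append(np.linalg.solve(M[:,:2],-M[:,3]-M[:,2]*z),z)
E
python3 - <<'E'
from h import *
print("base",tri((286.8,286.4),(417.5,277.6)), atz("side",(286.8,286.4),.13),atz("top",(417.5,277.6),.13))
print("hole",atz("top",(259,278),.13),"dogs",atz("top",(312.5,277.5),.156),atz("top",(366,277.5),.156),atz("side",(251,203),.156),atz("side",(267,233),.156))
print("pad",tri((347.5,257.5),(418.6,226)),atz("top",(418.6,226),.169),atz("top",(418.6,226),.154+.015))
E
```

```text
base [ 0.45771705 -0.17967762  0.1255016 ] [ 0.45595313 -0.18424188  0.13      ] [ 0.45795344 -0.17882256  0.13      ]
hole [0.46633683 0.18101132 0.13      ] dogs [0.4636864  0.05926811 0.156     ] [ 0.46063046 -0.05922594  0.156     ] [0.46612406 0.06011624 0.156     ] [ 0.46388734 -0.05553174  0.156     ]
pad [ 0.57302021 -0.18364496  0.15449425] [ 0.5708354  -0.18034403  0.169     ] [ 0.5708354  -0.18034403  0.169     ]
```

Extending the dog-hole row predicts a hole at (0.4585,-0.179), which matches the triangulated shank. The shank-to-pad distance comes out at 113 mm against 115 given, with holdfast yaw about -1°. I'll work out the approach in tool axes.

```bash
cat >> h.py <<'E'
from scipy.spatial.transform import Rotation as Ro
def shift(target,yaw,pos=None,rpy=None):
    s=arm.sense(); pos=s["ee_pos"] if pos is None else pos; R=Ro.from_euler("xyz",s["orientation"] if rpy is None else rpy,degrees=True)
    T=Ro.from_euler("xyz",[180,0,yaw],degrees=True)
    return R.inv().apply(np.array(target)-pos).round(4),(R.inv()*T).as_rotvec(degrees=True).round(2)
E
python3 - <<'E'
from h import *
print(shift((.4583,-.179,.30),179,np.array([.169,.497,.231]),[180,0,161.276]))
print(arm.get_calibration("wrist"))
E
```

```text
(array([-0.491 , -0.5474, -0.069 ]), array([  0.  ,   0.  , -17.72]))
{'camera_matrix': array([[309.70691629,   0.        , 318.69983793],
       [  0.        , 309.70691629, 196.84160487],
       [  0.        ,   0.        ,   1.        ]]), 'tool_from_camera': array([[ 3.54701845e-04, -9.50165805e-01, -3.11744796e-01,
         7.91043433e-02],
       [ 9.99999255e-01, -2.71221144e-05,  1.22046011e-03,
         6.53902228e-04],
       [-1.16809464e-03, -3.11744996e-01,  9.50165087e-01,
        -1.42432222e-01],
       [ 0.00000000e+00,  0.00000000e+00,  0.00000000e+00,
         1.00000000e+00]])}
```

The rows are not in the units I measure in: shifts go in shares of 0.8 m and turns go in shares of pi rad. I convert before sending: -0.22 m / 0.8 = -0.275, -0.2 m / 0.8 = -0.25, -8 degrees / 180 = -0.0444.

Emit:
{"method": "nudge_tcp", "body": {
  "motion": [
    {"pos":[0,0,-0.0625],"finger_gap":0.085},
    {"pos":[0,0,-0.1],"finger_gap":0.085},
    {"pos":[-0.25,-0.275,-0.1],"r":[0,0,-0.0444],"finger_gap":0.085},
    {"pos":[-0.25,-0.275,-0.1],"r":[0,0,-0.0444],"finger_gap":0.085},
    {"pos":[-0.25,-0.275,-0.1],"r":[0,0,-0.0444],"finger_gap":0.085},
    {"pos":[-0.25,-0.275,-0.1],"r":[0,0,-0.0444],"finger_gap":0.085},
    {"pos":[-0.25,-0.275,-0.1],"r":[0,0,-0.0444],"finger_gap":0.085},
    {"pos":[-0.25,-0.275,-0.1],"r":[0,0,-0.0444],"finger_gap":0.085},
    {"pos":[-0.25,-0.275,-0.1],"r":[0,0,-0.0444],"finger_gap":0.085}
  ]
}}

```text
t: 1.0
ee_pos: [0.2883, 0.2198, 0.3112]
orientation: [-179.9, 0.0, 168.8]
wrist_force: [0.1, 0.1, 0.5]
grip_width: 0.0847
grip_force: 0.0
```

```bash
python3 -c "
from h import *
s=arm.sense();print(s['joint_pos'],s['orientation'])
print(shift((.4583,-.179,.31),179))"
```

```text
[ 37.42117654  -2.64547944 -16.31281341  76.40121631  -0.11221172
  48.66392841] [-1.79874416e+02  3.89781783e-02  1.68757358e+02]
(array([-0.2445, -0.358 ,  0.0022]), array([ -0.13,   0.03, -10.24]))
```

Converted, -0.3647 m / 0.8 = -0.4559, -0.2427 m / 0.8 = -0.3034, -9.7 degrees / 180 = -0.0539.

Emit:
{"method": "nudge_tcp", "body": {
  "motion": [
    {"pos":[-0.3034,-0.4559,0],"r":[0,0,-0.0539],"finger_gap":0.085},
    {"pos":[-0.3034,-0.4559,0],"r":[0,0,-0.0539],"finger_gap":0.085},
    {"pos":[-0.3034,-0.4559,0],"r":[0,0,-0.0539],"finger_gap":0.085},
    {"pos":[-0.3034,-0.4559,0],"r":[0,0,-0.0539],"finger_gap":0.085},
    {"pos":[-0.3034,-0.4559,0],"r":[0,0,-0.0539],"finger_gap":0.085},
    {"pos":[-0.3034,-0.4559,0],"r":[0,0,-0.0539],"finger_gap":0.06},
    {"pos":[-0.3034,-0.4559,0],"r":[0,0,-0.0539],"finger_gap":0.05},
    {"pos":[-0.3034,-0.4559,0],"r":[0,0,-0.0539],"finger_gap":0.05},
    {"pos":[-0.3034,-0.4559,0],"r":[0,0,-0.0539],"finger_gap":0.05},
    {"pos":[-0.3034,-0.4559,0],"r":[0,0,-0.0539],"finger_gap":0.05},
    {"pos":[-0.3034,-0.4559,0],"r":[0,0,-0.0539],"finger_gap":0.05},
    {"pos":[-0.3034,-0.4559,0],"r":[0,0,-0.0539],"finger_gap":0.05}
  ]
}}

```text
t: 2.2
ee_pos: [0.4576, -0.1776, 0.311]
orientation: [179.9, -0.1, 179.0]
wrist_force: [0.0, -0.1, 0.1]
grip_width: 0.0498
grip_force: 0.0
```

```bash
python3 -c "
from h import *
s=arm.sense();print(s['joint_pos'],s['ee_pos'],s['orientation'])
i=arm.camera('wrist');cv2.imwrite('pics/w0.png',i)
print(shift((.4583,-.179,.31),179))"
```

```text
[-2.12295677e+01  1.03219489e+01 -2.11995804e+00  7.76413783e+01
  2.63507633e-02 -2.02689284e+01] [ 0.45760284 -0.17760609  0.31095835] [ 1.79946429e+02 -6.89993924e-02  1.79039374e+02]
(array([-0.0008, -0.0016,  0.0012]), array([ 0.04, -0.04,  0.08]))
```

View pics/w0.png

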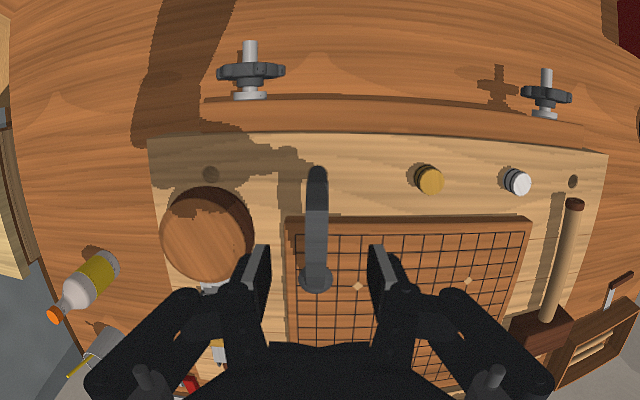

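The wrist view shows the holdfast straight up the picture between the fingers: shank end near (317,170), pad near (316,280), finger midpoint near column 319. I'll enlarge it to refine the lateral offset and yaw.

```bash
python3 - <<'E'
import cv2
i=cv2.imread('pics/w0.png')[155:300,260:385]
cv2.imwrite('pics/w0c.png',cv2.convertScaleAbs(cv2.resize(i,None,fx=4,fy=4,interpolation=cv2.INTER_CUBIC),alpha=1.6))
E
```

```text
(no output)
```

View pics/w0c.png

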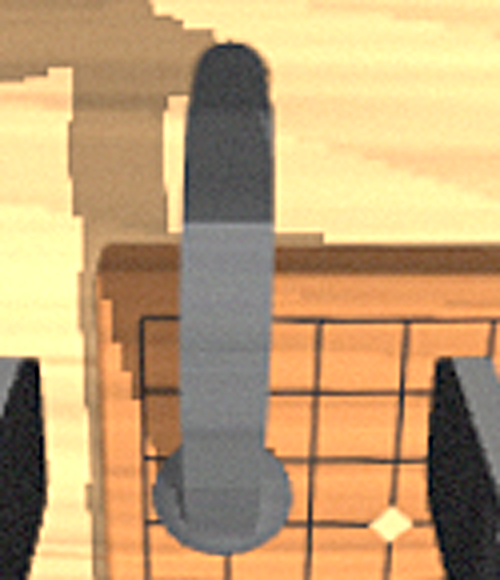

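```bash
cat >> h.py <<'E'
def wrist_ray(uv,s):
    c=arm.get_calibration("wrist");K=c["camera_matrix"];T=c["tool_from_camera"]
    d=(np.array(uv)-K[:2,2])/K[0,0];r=np.hypot(*d);v=np.append(np.sin(r)*d/r,np.cos(r))
    R=Ro.from_euler("xyz",s["orientation"],degrees=True)
    return s["ee_pos"]+R.apply(T[:3,3]),R.apply(T[:3,:3]@v)
def watz(uv,z,s):
    o,d=wrist_ray(uv,s);return o+d*(z-o[2])/d[2]
E
python3 - <<'E'
from h import *
s=arm.sense()
for n,uv,z in [("shank",(317.4,171),.13),("neck back",(317,190),.18),("arm top",(316.7,210),.215),("arm",(315.9,255),.225),("pad",(315.2,278.8),.169),("brass",(431.5,180),.156),("alu",(519,183),.156),("hole",(573,181),.13)]: print(n,watz(uv,z,s).round(4))
E
```

```text
shank [ 0.4556 -0.1779  0.13  ]
neck back [ 0.4617 -0.1782  0.18  ]
arm top [ 0.4683 -0.1785  0.215 ]
arm [ 0.5049 -0.1798  0.225 ]
pad [ 0.5657 -0.1821  0.169 ]
brass [ 0.4597 -0.0591  0.156 ]
alu [0.4631 0.0565 0.156 ]
hole [0.4671 0.1825 0.13  ]
```

Shank y is about -0.178 in both views. Holdfast yaw is -0.8 to -2.2° between views, so I'll use -1.7°. Now descend with fingers 50 mm apart.

Converted, 0.135 m / 0.8 = 0.1688, -0.0007 m / 0.8 = -0.0009, 0.7 degrees / 180 = 0.0039.

Emit:
{"method": "nudge_tcp", "body": {
  "motion": [
    {"pos":[-0.0009,-0.0009,0.0375],"r":[0,0,0.0039],"finger_gap":0.05},
    {"pos":[-0.0009,-0.0009,0.075],"r":[0,0,0.0039],"finger_gap":0.05},
    {"pos":[-0.0009,-0.0009,0.1125],"r":[0,0,0.0039],"finger_gap":0.05},
    {"pos":[-0.0009,-0.0009,0.1375],"r":[0,0,0.0039],"finger_gap":0.05},
    {"pos":[-0.0009,-0.0009,0.1563],"r":[0,0,0.0039],"finger_gap":0.05},
    {"pos":[-0.0009,-0.0009,0.1688],"r":[0,0,0.0039],"finger_gap":0.05},
    {"pos":[-0.0009,-0.0009,0.1688],"r":[0,0,0.0039],"finger_gap":0.05},
    {"pos":[-0.0009,-0.0009,0.1688],"r":[0,0,0.0039],"finger_gap":0.05},
    {"pos":[-0.0009,-0.0009,0.1688],"r":[0,0,0.0039],"finger_gap":0.05}
  ]
}}

```text
t: 3.15
ee_pos: [0.4594, -0.1796, 0.1774]
orientation: [-180.0, 0.1, 178.3]
wrist_force: [-0.5, -0.7, -0.2]
grip_width: 0.0501
grip_force: 0.0
```

```bash
python3 -c "
from h import *
s=arm.sense();print(s['ee_pos'],s['orientation'])
w=arm.camera('wrist');cv2.imwrite('pics/w1.png',w)
i=arm.camera('side');cv2.imwrite('pics/s1.png',i)
r=lambda i,a,b:cv2.convertScaleAbs(cv2.resize(i[a:a+130,b:b+130],None,fx=3,fy=3,interpolation=cv2.INTER_CUBIC),alpha=1.6)
cv2.imwrite('pics/c1.png',np.hstack([r(w,155,254),r(i,180,240)]))"
```

```text
[ 0.4593651  -0.17956523  0.17741703] [-1.79959631e+02  1.13287957e-01  1.78301297e+02]
```

View pics/c1.png

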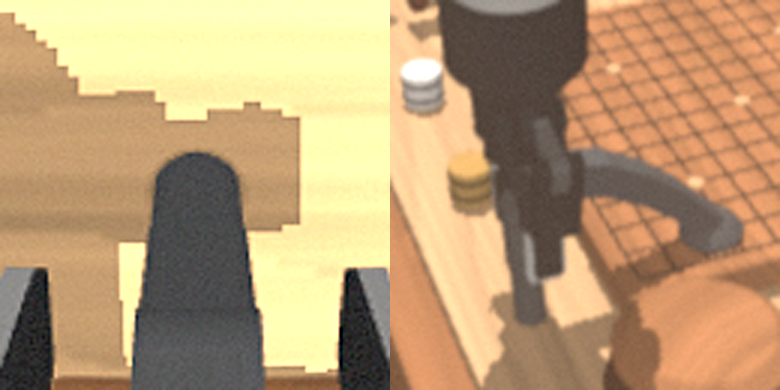

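The wrist view shows the fingers straddling the neck: inner edges at crop columns 52 and 340 (mid 196), neck mid at 198–199, so about 0.4 mm off in +y. The side view shows the fingers down past the arm at neck height, clear of the bowl. I'll trim this and close.

Converted, 0.001 m / 0.8 = 0.0013, 0.0004 m / 0.8 = 0.0005.

Emit:
{"method": "nudge_tcp", "body": {
  "motion": [
    {"pos":[0.0013,0.0005,0.0013],"finger_gap":0.05},
    {"pos":[0.0013,0.0005,0.0013],"finger_gap":0.03},
    {"pos":[0.0013,0.0005,0.0013],"finger_gap":0.022},
    {"pos":[0.0013,0.0005,0.0013],"finger_gap":0.018},
    {"pos":[0.0013,0.0005,0.0013],"finger_gap":0.014},
    {"pos":[0.0013,0.0005,0.0013],"finger_gap":0.01},
    {"pos":[0.0013,0.0005,0.0013],"finger_gap":0.0},
    {"pos":[0.0013,0.0005,0.0013],"finger_gap":0.0},
    {"pos":[0.0013,0.0005,0.0013],"finger_gap":0.0},
    {"pos":[0.0013,0.0005,0.0013],"finger_gap":0.0}
  ]
}}

```text
t: 4.25
ee_pos: [0.4576, -0.1792, 0.1754]
orientation: [-180.0, -0.0, 178.3]
wrist_force: [-1.2, -0.1, 3.6]
grip_width: 0.0175
grip_force: 58.8
```

```bash
python3 -c "
from h import *
s=arm.sense();print(s['ee_pos'],s['orientation'],s['wrist_force'],s['torque'])"
```

```text
[ 0.45756194 -0.17922407  0.17543989] [-1.79985869e+02 -2.80220061e-04  1.78265703e+02] [-1.15974086 -0.05092856  3.56784965] [-0.02294162  0.25126024 -0.22261956]
```

Gripped at 17.5 mm with side forces around 1 N. Lifting gently by 10 mm first.

Converted, -0.01 m / 0.8 = -0.0125, -0.008 m / 0.8 = -0.01.

Emit:
{"method": "nudge_tcp", "body": {
  "motion": [
    {"pos":[0,0,-0.0025],"finger_gap":0},
    {"pos":[0,0,-0.005],"finger_gap":0},
    {"pos":[0,0,-0.0075],"finger_gap":0},
    {"pos":[0,0,-0.01],"finger_gap":0},
    {"pos":[0,0,-0.0125],"finger_gap":0},
    {"pos":[0,0,-0.0125],"finger_gap":0},
    {"pos":[0,0,-0.0125],"finger_gap":0}
  ]
}}

```text
t: 4.95
ee_pos: [0.4575, -0.179, 0.1854]
orientation: [180.0, -0.0, 178.3]
wrist_force: [2.9, -1.3, -10.7]
grip_width: 0.0173
grip_force: 58.9
```

```bash
python3 -c "
from h import *
s=arm.sense();print(s['ee_pos'],s['orientation'],s['wrist_force'],s['torque'])"
```

```text
[ 0.45745231 -0.17904042  0.18539087] [ 1.79993007e+02 -1.09614292e-02  1.78278502e+02] [  2.91696381  -1.33500042 -10.66058577] [-0.36721389 -0.46033937 -0.01945369]
```

Lift works: about 10.7 N down with slight side forces (+2.9 N x, -1.3 N y). I'll ease in that direction and continue.

Converted, -0.01 m / 0.8 = -0.0125, -0.0005 m / 0.8 = -0.0006.

Emit:
{"method": "nudge_tcp", "body": {
  "motion": [
    {"pos":[-0.0006,-0.0004,-0.0025],"finger_gap":0},
    {"pos":[-0.0006,-0.0004,-0.005],"finger_gap":0},
    {"pos":[-0.0006,-0.0004,-0.0075],"finger_gap":0},
    {"pos":[-0.0006,-0.0004,-0.01],"finger_gap":0},
    {"pos":[-0.0006,-0.0004,-0.0125],"finger_gap":0},
    {"pos":[-0.0006,-0.0004,-0.0125],"finger_gap":0},
    {"pos":[-0.0006,-0.0004,-0.0125],"finger_gap":0}
  ]
}}

```text
t: 5.65
ee_pos: [0.4577, -0.1793, 0.1956]
orientation: [180.0, -0.0, 178.3]
wrist_force: [-0.3, -0.0, -6.7]
grip_width: 0.0171
grip_force: 59.8
```

```bash
python3 -c "
from h import *
s=arm.sense();print(s['ee_pos'],s['orientation'],s['wrist_force'],s['torque'])
w=arm.camera('wrist');cv2.imwrite('pics/w2.png',w)
i=arm.camera('side');cv2.imwrite('pics/s2.png',i)
r=lambda i,a,b:cv2.convertScaleAbs(cv2.resize(i[a:a+130,b:b+130],None,fx=3,fy=3,interpolation=cv2.INTER_CUBIC),alpha=1.6)
cv2.imwrite('pics/c2.png',np.hstack([r(w,155,254),r(i,180,240)]))"
```

```text
[ 0.45766273 -0.17929304  0.19558293] [ 1.79990428e+02 -3.14897638e-02  1.78275744e+02] [-0.29496027 -0.0261908  -6.7305181 ] [0.14324306 0.52508428 0.00720793]
```

View pics/c2.png

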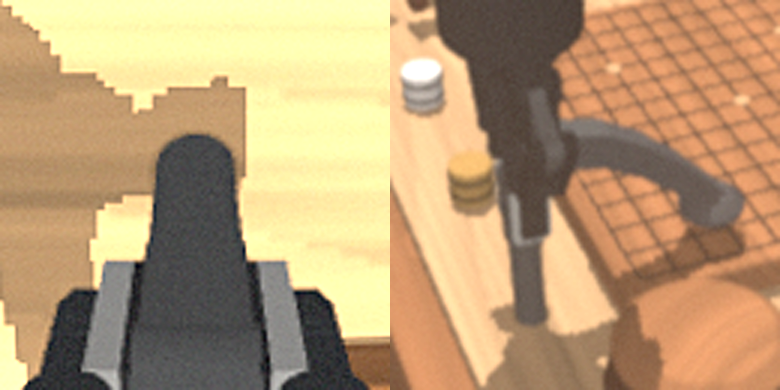

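The holdfast has followed the gripper: its pad has risen off the board with the shadow separating (side crop (715,205)), and the shank is upright in its hole. Side forces are near 0 with 6.7 N of weight. Lifting the remaining 20 mm.

Converted, -0.02 m / 0.8 = -0.025, -0.018 m / 0.8 = -0.0225.

Emit:
{"method": "nudge_tcp", "body": {
  "motion": [
    {"pos":[0,0,-0.0025],"finger_gap":0},
    {"pos":[0,0,-0.005],"finger_gap":0},
    {"pos":[0,0,-0.0075],"finger_gap":0},
    {"pos":[0,0,-0.01],"finger_gap":0},
    {"pos":[0,0,-0.0125],"finger_gap":0},
    {"pos":[0,0,-0.015],"finger_gap":0},
    {"pos":[0,0,-0.0175],"finger_gap":0},
    {"pos":[0,0,-0.02],"finger_gap":0},
    {"pos":[0,0,-0.0225],"finger_gap":0},
    {"pos":[0,0,-0.025],"finger_gap":0},
    {"pos":[0,0,-0.025],"finger_gap":0},
    {"pos":[0,0,-0.025],"finger_gap":0},
    {"pos":[0,0,-0.025],"finger_gap":0},
    {"pos":[0,0,-0.025],"finger_gap":0}
  ]
}}

```text
t: 7.15
ee_pos: [0.458, -0.1794, 0.2155]
orientation: [-180.0, -0.0, 178.3]
wrist_force: [-4.2, 1.4, -4.5]
grip_width: 0.0172
grip_force: 59.9
```

```bash
python3 -c "
from h import *
s=arm.sense();print(s['ee_pos'],s['orientation'],s['wrist_force'],s['torque'])
i=arm.camera('side');t=arm.camera('top')
r=lambda i,a,b:cv2.convertScaleAbs(cv2.resize(i[a:a+130,b:b+130],None,fx=3,fy=3,interpolation=cv2.INTER_CUBIC),alpha=1.6)
cv2.imwrite('pics/c3.png',np.hstack([r(i,180,240),r(t,180,350)]))"
```

```text
[ 0.4579696  -0.17941314  0.21548117] [-1.79999039e+02 -3.81475975e-03  1.78272993e+02] [-4.15653148  1.37211255 -4.47538213] [ 0.29892656  1.41308348 -0.02202431]
```

View pics/c3.png

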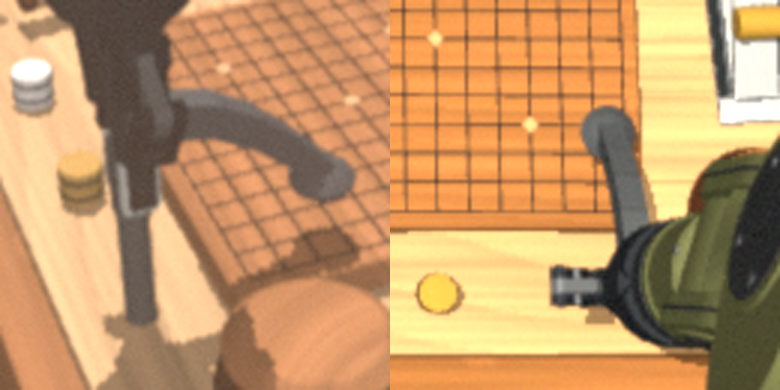

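The pad now hangs well above its shadow (side crop (322,180)), the arm still reaches over the board, and the shank stands in its hole. A -4 N side force remains, so I'll ease it out by 0.4 mm.

Converted, 0.0004 m / 0.8 = 0.0005, 0.0001 m / 0.8 = 0.0001.

Emit:
{"method": "nudge_tcp", "body": {
  "motion": [
    {"pos":[0.0003,0.0001,0],"finger_gap":0},
    {"pos":[0.0005,0.0003,0],"finger_gap":0},
    {"pos":[0.0005,0.0003,0],"finger_gap":0},
    {"pos":[0.0005,0.0003,0],"finger_gap":0},
    {"pos":[0.0005,0.0003,0],"finger_gap":0},
    {"pos":[0.0005,0.0003,0],"finger_gap":0}
  ]
}}

```text
t: 7.85
ee_pos: [0.4578, -0.1793, 0.2153]
orientation: [-180.0, 0.0, 178.3]
wrist_force: [-3.7, 0.2, -5.2]
grip_width: 0.0175
grip_force: 59.9
```

```bash
python3 -c "
from h import *
s=arm.sense();print(s['ee_pos'],s['wrist_force'],s['torque'],s['qvel'].round(3))
# holdfast rise: pad px in side view now vs expected
print(proj('side',[.572,-.182,.169]),proj('side',[.572,-.182,.209]),proj('side',[.572,-.182,.169+.02]))"
```

```text
[ 0.45780505 -0.17931877  0.2153477 ] [-3.68625689  0.15264111 -5.23768974] [0.09804039 1.29333997 0.04052059] [ 0.004 -0.048 -0.008  0.027 -0.022  0.034]
[346.5618875  250.82614182] [346.97860678 232.74539743] [346.76748495 241.90561638]
```

Rise in pixels (257→239) matches the 18 px predicted for 40 mm. I'll ease a little further.

Converted, 0.0006 m / 0.8 = 0.0008, 0.0003 m / 0.8 = 0.0004.

Emit:
{"method": "nudge_tcp", "body": {
  "motion": [
    {"pos":[0.0004,0,0],"finger_gap":0},
    {"pos":[0.0008,0,0],"finger_gap":0},
    {"pos":[0.0008,0,0],"finger_gap":0},
    {"pos":[0.0008,0,0],"finger_gap":0},
    {"pos":[0.0008,0,0],"finger_gap":0},
    {"pos":[0.0008,0,0],"finger_gap":0},
    {"pos":[0.0008,0,0],"finger_gap":0},
    {"pos":[0.0008,0,0],"finger_gap":0}
  ]
}}

```text
t: 8.65
ee_pos: [0.4573, -0.1793, 0.2153]
orientation: [-180.0, 0.0, 178.3]
wrist_force: [-1.3, -0.3, -6.3]
grip_width: 0.0177
grip_force: 59.7
```

```bash
python3 -c "
from h import *
s=arm.sense();print(s['ee_pos'],s['wrist_force'],s['torque'],s['qvel'].round(3))"
```

```text
[ 0.45729775 -0.17928404  0.21533707] [-1.33133339 -0.3208732  -6.28716823] [ 0.01849384  0.71725348 -0.00704797] [ 0.084 -0.01   0.012  0.013 -0.035  0.015]
```

Side forces are down to about 1 N, and the holdfast is still and held 40 mm up. Handing in.

```bash
python3 -c "
from workcell import arm
print(arm.hand_in())"
```

```text
the job is handed in; nothing more can be done
None
```

I gripped the holdfast by its neck and drew it straight up until its pad stood about 40 mm clear of the board, with the shank still in its hole; it was held still with about 1 N of side force when I handed the job in at about 9 s.

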